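# Find the full salt crock by its weight and stand it on the scale

## Robot

A 7-joint arm with a two-finger parallel gripper is mounted at the origin on the work surface. World frame = base frame: x ahead of the robot, y to its left, z up, the work surface at z = 0. Lengths are in m, angles in rad, forces in N, time in s.
With the tool pointing down it reaches from about 0.35 to 0.9 m from the base axis. Payload 19.9 kg.
Tool frame: the origin (TCP) lies at the very end of the fingers, on their centre line; the grasp point (between the pads) lies 19 mm behind it; z points along the fingers, y is the direction in which the jaws open and shut (so a half turn about z gives the same grasp; the last joint's range is limited). The gripper opens to 85 mm and grips with 20 to 120 N. Pads are 22 mm wide; open, the fingers measure 114 mm over their backs; the gripper's body (76 mm by 85 mm) begins 54 mm behind the grasp point. The pads swing forward as they close: fully open they stand 13 mm farther back than shut.
Start: joints at [-1.232, 0.417, -0.01, 1.614, 0.005, 1.111, -0.053], TCP at [0.232, 0.58, 0.231] pointing down, gripper open.
Joint ranges: [-2.81, 2.81], [-0.39, 2.02], [-1.27, 1.25], [0.06, 2.57], [-1.19, 4.33], [0.19, 2], [-2.82, 2.82]. Speed limits (rad/s): [1.89, 1.89, 2.39, 2.39, 3.01, 3.01, 3.01].

## Interface

Orientations are given as a rotation vector (axis times angle).
In Python, from rig import state, get_image, hand_in gives the robot as it stands.
- The arm moves only by the tool carry_out, never from a script. Its arguments are lists of equal length, an entry for each row: "translation": the shift along the tool's x, y, z in mm, a list of three; "turn": the turn about the tool's z in degrees. In form: {"translation": [[tx, ty, tz], ...], "turn": [turn, ...]}. A call has 1 to 12 rows; each row shifts and turns the commanded pose from where the row before left it, along the tool's axes as they then stand; what a row does not reach is not made up. A row lasts 1/10 s, in which the tool goes at most 50 mm and 8.59 degrees, less where a joint would pass 70% of its speed; a pose out of reach is approached as far as the arm can. A call is refused whole if a number of a shift passes 50 or a number of a turn 8.59, either way. A call with a gripper value outside its range is refused whole. "hand" is the finger opening in mm, from 0 to 85.4, set as the call begins (left out, the last holds). The fingers move at their own pace and stop on an object; the grip force is fixed at half the most. Time passes only in rows, so rows that do not move let the fingers close. It gives the time, the measured TCP pose, the force and the opening at its end, in the units of the state.
- state(): the state, without advancing time (a new reading comes with each control period).
- get_image(name): name is "scene" or "top" or "wrist"; returns a dict with "pixels" (384x512x3 uint8, blue, green, red), "depth" (384x512 float32, m along the optical axis (not along the pixel's ray), 0 where there is no reading), "intrinsics" (3x3 intrinsics, pixels), "pose" (4x4, takes a point from camera to world coordinates). Camera axes: x right, y down, z forward; pixel columns grow to the right and rows downward; lengths in m; the calibration is good to about 2 mm. A picture is of the moment at which its call begins.
- hand_in(): hands the job in, once; it reports no verdict.
The state is a dict: "clock": time; "q": joint angles; "qd": joint speeds; "tau": joint torques, N m; "tcp_pos": TCP position; "eef_rot": TCP orientation; "ft_force": force on the tool from outside, world axes, zero at the start; "wrist_torque": the same for the moment, N m; "finger_gap": finger opening in m.
Only numpy, scipy, OpenCV 4.12 (cv2) and the standard library are available. Lean on these libraries where they do the work, as an engineer would, in place of code of your own. Each camera call takes 0.05 s, during which the arm holds its last target.

## Task

One of the three look-alike lidded crocks is full of salt, the other two are empty: find the heavy one by feel, lifting them by their knobs. Set the full crock down gently in the middle of the kitchen scale's pan, upright, and let go; the two empty ones must stand on the counter where they were (put them back if you lifted them). Do not tip a crock or disturb the other things.

Things in the scene. Friction and masses are not known exactly. Their poses are not given: they have to be found in the camera images.
- crock_a: one of three look-alike cream stoneware crocks, blue band, wooden lid that stays on: diameter 76 mm, lid top 88 mm up, on it an upright round knob 28 mm thick ending 126 mm up. Exactly one crock is full (about 0.7 kg), the other two empty (about 0.3 kg each); neither looks nor name tell which. Origin: centre of its underside, z up
- crock_b: one of three look-alike cream stoneware crocks, blue band, wooden lid that stays on: diameter 76 mm, lid top 88 mm up, on it an upright round knob 28 mm thick ending 126 mm up. Exactly one crock is full (about 0.7 kg), the other two empty (about 0.3 kg each); neither looks nor name tell which. Origin: centre of its underside, z up
- crock_c: one of three look-alike cream stoneware crocks, blue band, wooden lid that stays on: diameter 76 mm, lid top 88 mm up, on it an upright round knob 28 mm thick ending 126 mm up. Exactly one crock is full (about 0.7 kg), the other two empty (about 0.3 kg each); neither looks nor name tell which. Origin: centre of its underside, z up
- crock_a_knob (a point): the point to grip on the knob of this crock, on its axis, 112 mm above its underside and 24 mm above its lid
- crock_b_knob (a point): the point to grip on the knob of this crock, on its axis, 112 mm above its underside and 24 mm above its lid
- crock_c_knob (a point): the point to grip on the knob of this crock, on its axis, 112 mm above its underside and 24 mm above its lid
- scale: white spring kitchen scale, fixed, base 150 x 150 x 45 mm, with a round dark wooden pan 170 mm in diameter on top; origin: centre of the underside of the base
- pan_top (a point): centre of the pan's upper face, 80 mm above the counter when the pan is empty; sinks with the pan
- scale_pan (a joint): how far the sprung pan has sunk (m): 0 when empty, about 2 mm per 100 g, so 5 to 7 mm under an empty crock and 12 to 16 mm under the full one
- bowl: bystander: empty stainless mixing bowl, 180 mm across the rim, 85 mm high, loose; origin: centre of its underside
- cloche: bystander: glass cloche over an empty round wooden board 180 mm in diameter, loose, all one piece, 204 mm high with its brass knob; origin: centre of its underside
- spatula: bystander: pale green silicone spatula lying flat, 260 mm long; origin at about its middle, x along it towards the blade
- timer: bystander: white mechanical timer with a dial and a small toggle switch on top, fixed, 60 x 90 mm, 98 mm high; origin: centre of its underside

How it is judged:
By the outcome, as a careful person would: the job done as asked, in the order asked, and still so for the second after the job is handed in, with the robot touching nothing.
It also fails if it takes over 67 s, if anything falls off the work surface, if the arm or the gripper's body presses on something with over 40 N, if the wrist force passes 120 N, or if a joint passes its speed limit or range.

## Working session

There is one attempt and no reset: what is moved stays moved. The work goes in short steps, Python scripts to look and compute and a tool call to move; the robot and the scene stay as the last step left them, time stands still between calls to the robot, and variables do not carry over. Pictures are saved under pics/ and viewed, and the job is handed in when it is done.

Besides the shell and the picture viewer there is one more tool, called as name(argument=value, ...), one argument or row to a line, values as JSON. carry_out: Moves the arm, as the interface text tells. Its arguments: {"type":"object","properties":{"translation":{"type":"array","items":{"type":"array","items":{"type":"number"}}},"turn":{"type":"array","items":{"type":"number"}},"hand":{"type":"number"}},"required":["translation","turn"]}

```bash
mkdir -p pics; ls; python3 - <<'E'
from rig import state,get_image
import cv2,numpy as np
s=state();print(s)
for n in("scene","top"):
    d=get_image(n);cv2.imwrite(f"pics/{n}0.png",d["pixels"]);np.savez(f"{n}0.npz",**d);print(n,d["intrinsics"].tolist(),d["pose"].round(3).tolist())
E
```

```text
pics
{'clock': 0.0, 'q': array([-1.23248576,  0.41797017, -0.01034281,  1.6141614 ,  0.00468382,
        1.11070899, -0.05301746]), 'qd': array([-2.73651644e-05,  1.72382807e-03,  6.03373242e-04,  8.51841811e-04,
        4.53912436e-05, -1.74505457e-03,  2.71222372e-04]), 'tau': array([-1.77273629e-03, -8.64440703e+01,  6.78065736e-01, -4.34899271e+01,
        1.89535139e-02,  7.42170902e-03, -1.56667306e-04]), 'tcp_pos': array([0.23157099, 0.58014497, 0.23066783]), 'eef_rot': array([-5.92962411e-01, -3.08495102e+00,  1.90323727e-03]), 'ft_force': array([-0.21700476,  0.2966718 ,  0.46419451]), 'wrist_torque': array([-0.01904997, -0.01390152,  0.02552337]), 'finger_gap': 0.08527377993605686}
scene [[358.6657964710438, 0.0, 255.9402586610676], [0.0, 358.6657964710438, 189.91942551130794], [0.0, 0.0, 1.0]] [[0.678, 0.46, -0.574, 1.102], [0.735, -0.422, 0.531, -0.462], [0.002, -0.781, -0.624, 0.652], [0.0, 0.0, 0.0, 1.0]]
top [[399.56251752875477, 0.0, 250.73943164893458], [0.0, 399.56251752875477, 194.58899569845724], [0.0, 0.0, 1.0]] [[0.022, -0.987, 0.157, 0.44], [-1.0, -0.02, 0.011, 0.009], [-0.008, -0.157, -0.988, 1.203], [0.0, 0.0, 0.0, 1.0]]
```

View pics/scene0.png

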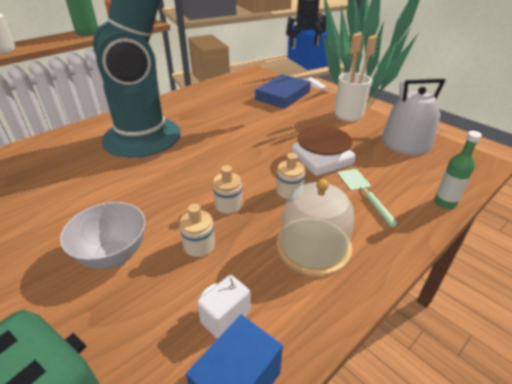

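View pics/top0.png

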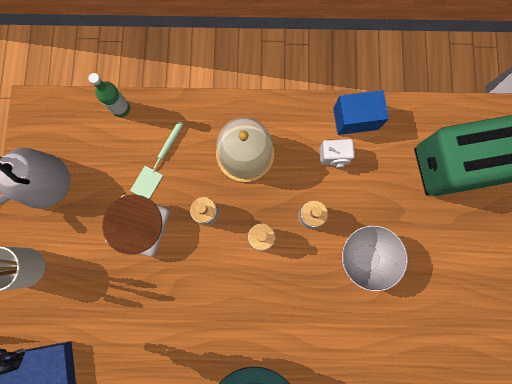

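The scene view shows three crocks at about (228,190), (198,230) and (290,177), with the scale at (325,150). The top view shows the knobs near (203,209), (262,237) and (314,212), and the pan at (132,224). Next I'll measure them.

```bash
cat > h.py <<'E'
import numpy as np,cv2
def cloud(d):
    K=d["intrinsics"];T=d["pose"];z=d["depth"];v,u=np.mgrid[:384,:512]
    P=np.stack([(u-K[0,2])/K[0,0]*z,(v-K[1,2])/K[1,1]*z,z],-1)
    return P@T[:3,:3].T+T[:3,3]
def proj(d,p):
    T=d["pose"];q=T[:3,:3].T@(np.asarray(p)-T[:3,3]);q=d["intrinsics"]@q;return q[:2]/q[2]
def ray(d,uv,h):
    T=d["pose"];r=T[:3,:3]@np.linalg.inv(d["intrinsics"])@np.array([uv[0],uv[1],1]);c=T[:3,3];return c+r*(h-c[2])/r[2]
E
python3 - <<'E'
from h import *
for n in("top","scene"):
    d=dict(np.load(f"{n}0.npz"));W=cloud(d);ok=d["depth"]>0
    print(n,"tcp px",proj(d,[.2316,.58,.23]))
    roi=ok&(W[...,0]>.3)&(W[...,0]<.9)&(abs(W[...,1])<.5)
    for lo,hi,name in((.116,.135,"knobtop"),(.08,.096,"lid"),(.07,.087,"pan")):
        m=(roi&(W[...,2]>lo)&(W[...,2]<hi)).astype(np.uint8)
        k,l,st,_=cv2.connectedComponentsWithStats(m)
        for i in range(1,k):
            if st[i,4]>15:
                p=W[l==i];mm=(p.min(0)+p.max(0))/2
                (c,r)=cv2.minEnclosingCircle(p[:,:2].astype(np.float32))
                print(name,st[i].tolist(),"med",np.median(p,0).round(4),"circ",np.round(c,4),round(r,4))
E
```

```text
top tcp px [  7.92375577 342.98699255]
knobtop [100, 92, 18, 12, 70] med [0.8751 0.4248 0.1263] circ [0.8859 0.4319] 0.0251
knobtop [217, 122, 55, 49, 312] med [0.7056 0.0381 0.1283] circ [0.7567 0.0432] 0.0776
knobtop [428, 135, 7, 23, 68] med [ 0.7562 -0.4735  0.1257] circ [ 0.7566 -0.4732] 0.0321
knobtop [427, 158, 6, 11, 22] med [ 0.7065 -0.4657  0.1307] circ [ 0.7089 -0.4689] 0.0153
knobtop [434, 166, 10, 22, 72] med [ 0.6728 -0.4904  0.1251] circ [ 0.6714 -0.4902] 0.0295
knobtop [196, 203, 10, 10, 83] med [0.5719 0.1557 0.1259] circ [0.5728 0.1565] 0.0138
knobtop [311, 207, 11, 10, 85] med [ 0.5675 -0.157   0.1263] circ [ 0.5691 -0.1577] 0.0139
knobtop [257, 231, 10, 10, 83] med [ 0.4995 -0.0094  0.1259] circ [ 0.5    -0.0099] 0.0136
lid [103, 98, 19, 11, 44] med [0.8747 0.424  0.0882] circ [0.8869 0.4345] 0.0268
lid [338, 101, 49, 26, 106] med [ 0.8387 -0.2717  0.0876] circ [ 0.872  -0.2981] 0.0739
lid [422, 139, 15, 51, 110] med [ 0.7068 -0.4835  0.0871] circ [ 0.7171 -0.487 ] 0.0739
lid [222, 160, 47, 14, 57] med [0.6869 0.0304 0.0879] circ [0.7141 0.0398] 0.0664
lid [104, 1
[... 3267 characters left out ...]
3696] 0.0086
pan [297, 125, 55, 30, 1295] med [0.5375 0.346  0.082 ] circ [0.5295 0.3548] 0.0875
pan [277, 168, 27, 13, 155] med [0.5972 0.1286 0.0789] circ [0.5776 0.1503] 0.0375
pan [440, 176, 10, 12, 54] med [0.8881 0.4122 0.0784] circ [0.885  0.4179] 0.0178
pan [213, 181, 29, 14, 167] med [ 0.5288 -0.0323  0.0786] circ [ 0.5064 -0.0133] 0.0377
pan [60, 202, 85, 61, 1064] med [ 0.4118 -0.3286  0.0798] circ [ 0.4495 -0.3242] 0.0908
pan [179, 219, 34, 19, 213] med [ 0.5994 -0.1762  0.0786] circ [ 0.5727 -0.1601] 0.0378
pan [281, 220, 70, 33, 372] med [ 0.8035 -0.0207  0.0787] circ [0.7641 0.0332] 0.0792
pan [197, 275, 52, 45, 1255] med [ 0.7659 -0.2367  0.0761] circ [ 0.7634 -0.2328] 0.0493
```

```bash
python3 - <<'E'
import cv2
a=cv2.imread("pics/top0.png")[90:290,80:420];cv2.imwrite("pics/topz.png",cv2.resize(a,None,fx=2.3,fy=2.3,interpolation=2))
E
```

```text
(no output)
```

View pics/topz.png

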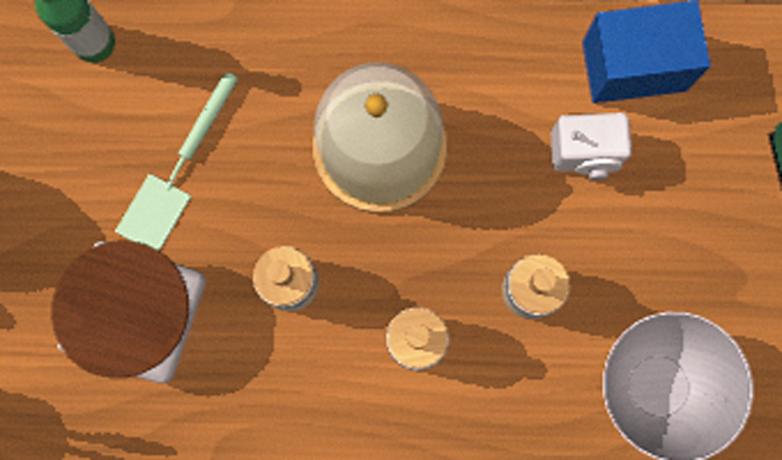

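The depth from both views agrees to within 2–3 mm. Averaged, the left crock is at (0.574, 0.155), the middle at (0.501, -0.011), the right at (0.570, -0.158), and the pan centre at (0.530, 0.356). I'll try the left one first, since it is nearest the scale.

```bash
cat > go.py <<'E'
import sys,numpy as np
from rig import state
from scipy.spatial.transform import Rotation as Ro
s=state();R=Ro.from_rotvec(s["eef_rot"]).as_matrix();p=s["tcp_pos"]
print("t",s["clock"],"tcp",p.round(4),"F",s["ft_force"].round(2),"gap",round(s["finger_gap"],4),"yaxis",R[:,1].round(3),"q7",s["q"][6].round(2))
for a in sys.argv[1:]:
    t=np.array(eval(a));d=R.T@(t-p)*1000;print(a,"tool mm",d.round(1),"len",np.linalg.norm(d).round(1));p=t
E
python3 go.py "[.26,.45,.23]" "[.5738,.1552,.17]" "[.5738,.1552,.095]"
```

```text
t 0.1 tcp [0.2316 0.5801 0.2307] F [-0.57 -0.24 -0.17] gap 0.0861 yaxis [ 0.371  0.929 -0.001] q7 -0.05
[.26,.45,.23] tool mm [ -74.6 -110.3    0.9] len 133.2
[.5738,.1552,.17] tool mm [-400.7 -157.4   60.2] len 434.7
[.5738,.1552,.095] tool mm [ 0.   0.1 75. ] len 75.0
```

carry_out(
  translation=[
    [-25,-37,0],
    [-25,-37,0],
    [-25,-37,0],
    [-35,-14,4],
    [-40,-16,4],
    [-40,-16,5],
    [-40,-16,5],
    [-40,-16,5],
    [-40,-16,5],
    [-40,-16,5],
    [-40,-16,5],
    [-30,-12,5],
  ],
  turn=[0,0,0,0,0,0,0,0,0,0,0,0],
  hand=85,
)

```text
clock: 1.3
tcp_pos: [0.531, 0.1911, 0.1879]
eef_rot: [0.595, 3.084, -0.001]
ft_force: [-0.7, 0.7, -0.0]
finger_gap: 0.0852
```

carry_out(
  translation=[
    [-30,-12,5],
    [-15,-6,0],
    [0,0,0],
    [0,0,0],
  ],
  turn=[0,0,0,0],
)

```text
clock: 1.7
tcp_pos: [0.5641, 0.1607, 0.1832]
eef_rot: [-0.592, -3.085, -0.0]
ft_force: [0.3, 0.3, 0.0]
finger_gap: 0.085
```

```bash
python3 go.py "[.5738,.1552,.17]" "[.5738,.1552,.095]"; python3 -c "
from rig import *
import cv2
for n in ('scene','wrist'): cv2.imwrite(f'pics/{n}1.png',get_image(n)['pixels'])"
```

```text
t 1.7 tcp [0.5641 0.1607 0.1832] F [0.27 0.33 0.04] gap 0.085 yaxis [ 0.37   0.929 -0.   ] q7 0.96
[.5738,.1552,.17] tool mm [-11.   -1.5  13.2] len 17.3
[.5738,.1552,.095] tool mm [-0.  0. 75.] len 75.0
```

View pics/wrist1.png

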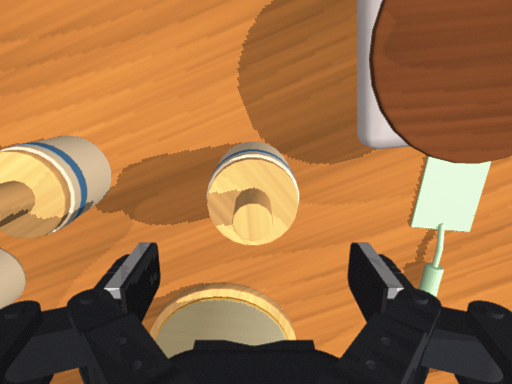

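View pics/scene1.png

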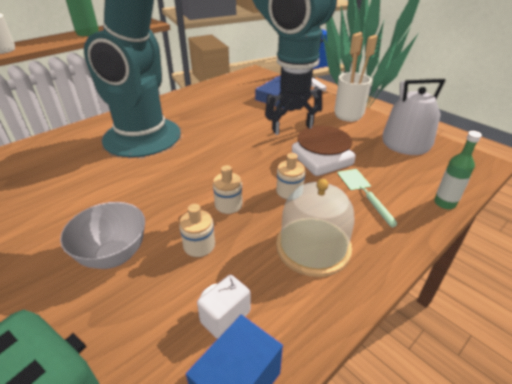

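The wrist view shows the left knob at (253,205), centred between the fingertips at (145,255) and (362,255). The scene view shows the gripper near (295,105), short of the crock. I'll measure the knob with the wrist camera.

```bash
cat > wr.py <<'E'
from h import *
from rig import *
import sys
n=sys.argv[1];d=get_image(n);W=cloud(d);s=state()
print("tcp px",proj(d,s["tcp_pos"]).round(1))
x,y=float(sys.argv[2]),float(sys.argv[3])
for lo,hi in((.117,.135),(.082,.096)):
    m=(d["depth"]>0)&(np.hypot(W[...,0]-x,W[...,1]-y)<.06)&(W[...,2]>lo)&(W[...,2]<hi)
    p=W[m]
    if len(p)>10:
        c,r=cv2.minEnclosingCircle(p[:,:2].astype(np.float32));print(lo,len(p),np.round(c,4),round(r,4),"z",np.median(p[:,2]).round(4))
cv2.imwrite(sys.argv[4],d["pixels"]) if len(sys.argv)>4 else 0
E
python3 wr.py wrist .5738 .1552; python3 wr.py scene .5738 .1552;python3 wr.py top .5738 .1552 pics/top1.png
```

```text
tcp px [254.  246.5]
0.117 1337 [0.5737 0.1561] 0.014 z 0.1256
0.082 4575 [0.5739 0.156 ] 0.036 z 0.0877
tcp px [291.4 134.4]
0.117 74 [0.5746 0.1536] 0.0142 z 0.1272
0.082 289 [0.5747 0.1549] 0.0368 z 0.0896
tcp px [195.7 208.1]
0.082 53 [0.5742 0.1408] 0.0313 z 0.0872
```

View pics/top1.png

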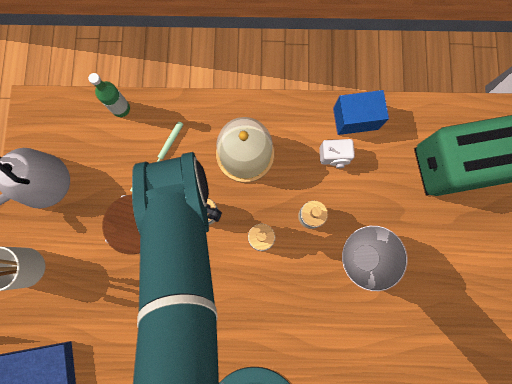

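The wrist camera puts the knob at (0.574, 0.156), which agrees with the earlier measurement. Now I'll descend over it.

carry_out(
  translation=[
    [-6,0,5],
    [-5,-1,12],
    [0,0,20],
    [0,0,20],
    [0,0,15],
    [0,0,10],
    [0,0,5],
    [0,0,0],
    [0,0,0],
  ],
  turn=[0,0,0,0,0,0,0,0,0],
)

```text
clock: 2.85
tcp_pos: [0.5748, 0.1551, 0.0968]
eef_rot: [0.593, 3.084, 0.0]
ft_force: [0.8, -0.2, -0.5]
finger_gap: 0.0849
```

```bash
python3 go.py "[.574,.156,.096]"; python3 wr.py wrist .574 .156 pics/w2.png
```

```text
t 2.85 tcp [0.5748 0.1551 0.0968] F [ 0.75 -0.16 -0.54] gap 0.0849 yaxis [0.371 0.929 0.   ] q7 1.0
[.574,.156,.096] tool mm [1.1 0.5 0.8] len 1.5
tcp px [254.1 246.5]
0.117 6525 [0.5693 0.157 ] 0.0565 z 0.1257
0.082 9712 [0.5739 0.1561] 0.0362 z 0.0877
```

View pics/w2.png

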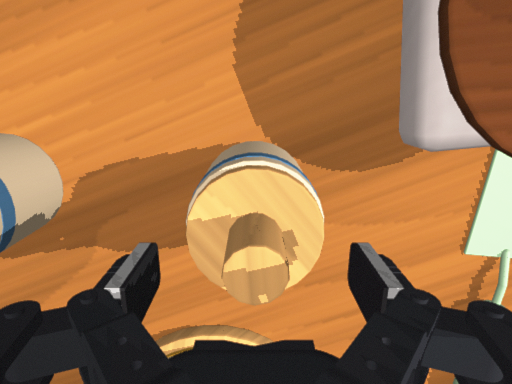

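The wrist view shows the knob at (256,260), between the fingers and in line with them. I'll close the fingers slowly and check.

carry_out(
  translation=[
    [1,0.5,0],
    [0,0,0],
    [0,0,0],
    [0,0,0],
    [0,0,0],
    [0,0,0],
    [0,0,0],
    [0,0,0],
  ],
  turn=[0,0,0,0,0,0,0,0],
  hand=20,
)

```text
clock: 3.7
tcp_pos: [0.5738, 0.1561, 0.0966]
eef_rot: [0.593, 3.085, 0.0]
ft_force: [-1.5, 1.4, 4.8]
finger_gap: 0.0263
```

```bash
python3 go.py; python3 -c "
from rig import state
print(state()['wrist_torque'])"
```

```text
t 3.7 tcp [0.5738 0.1561 0.0966] F [-1.52  1.38  4.78] gap 0.0263 yaxis [0.371 0.929 0.   ] q7 1.0
[0.0631716  0.26160881 0.03030136]
```

carry_out(
  translation=[
    [0,0,-1],
    [0,0,-2],
    [0,0,-3],
    [0,0,-4],
    [0,0,-3],
    [0,0,-2],
    [0,0,0],
    [0,0,0],
    [0,0,0],
    [0,0,0],
  ],
  turn=[0,0,0,0,0,0,0,0,0,0],
)

```text
clock: 4.7
tcp_pos: [0.5736, 0.1559, 0.1112]
eef_rot: [-0.593, -3.085, 0.0]
ft_force: [0.1, 0.4, -7.0]
finger_gap: 0.0265
```

```bash
python3 go.py; python3 wr.py scene .574 .156 pics/s3.png;python3 wr.py wrist .574 .156 pics/w3.png; python3 go.py
```

```text
t 4.7 tcp [0.5736 0.1559 0.1112] F [ 0.07  0.37 -7.01] gap 0.0265 yaxis [ 0.371  0.929 -0.   ] q7 1.0
tcp px [291.  159.9]
0.117 105 [0.5739 0.1547] 0.0272 z 0.1269
0.082 143 [0.5765 0.152 ] 0.0375 z 0.0893
tcp px [254.  246.3]
0.117 2104 [0.5681 0.1578] 0.0269 z 0.127
0.082 1304 [0.5682 0.1577] 0.0372 z 0.0915
t 4.8 tcp [0.5736 0.1559 0.1112] F [ 0.29  0.74 -6.98] gap 0.0263 yaxis [ 0.371  0.929 -0.   ] q7 1.0
```

View pics/s3.png

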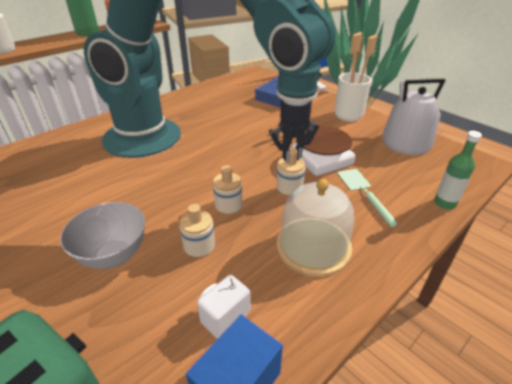

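View pics/w3.png

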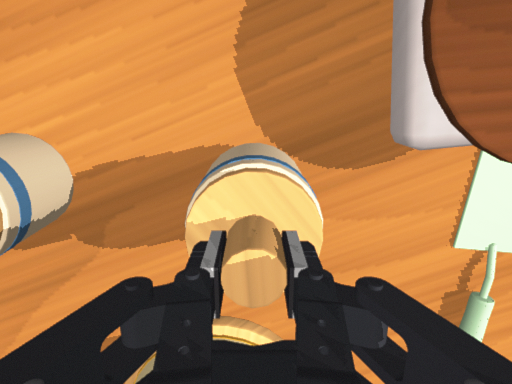

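The force is a steady -7.0 N (0.7 kg), the grip holds at 26.5 mm, and the crock moved up with the hand while staying upright. So the left crock is the full one, and the others needn't be touched. I'll lift it clear of the pan.

carry_out(
  translation=[
    [0,0,-3],
    [0,0,-7],
    [0,0,-11],
    [0,0,-14],
    [0,0,-16],
    [0,0,-16],
    [0,0,-12],
    [0,0,-8],
    [0,0,-5],
    [0,0,-2],
    [0,0,0],
    [0,0,0],
  ],
  turn=[0,0,0,0,0,0,0,0,0,0,0,0],
)

```text
clock: 6.0
tcp_pos: [0.5734, 0.1558, 0.2047]
eef_rot: [-0.593, -3.084, 0.001]
ft_force: [-0.0, -0.2, -7.1]
finger_gap: 0.0265
```

```bash
python3 go.py "[.5302,.356,.205]"
```

```text
t 6.0 tcp [0.5734 0.1558 0.2047] F [-0.05 -0.25 -7.07] gap 0.0265 yaxis [ 0.371  0.929 -0.001] q7 0.97
[.5302,.356,.205] tool mm [114.4 169.9  -0.3] len 204.8
```

carry_out(
  translation=[
    [1,2,0],
    [3,4,0],
    [5,7,0],
    [6,10,0],
    [8,12,0],
    [9,13,0],
    [10,15,0],
    [10,15,0],
    [10,15,0],
    [10,14,0],
    [9,13,0],
    [8,12,0],
  ],
  turn=[0,0,0,0,0,0,0,0,0,0,0,0],
)

```text
clock: 7.2
tcp_pos: [0.5395, 0.313, 0.2052]
eef_rot: [-0.592, -3.085, 0.0]
ft_force: [-0.0, 0.7, -7.4]
finger_gap: 0.0262
```

carry_out(
  translation=[
    [8,12,0],
    [6,10,0],
    [5,7,0],
    [3,5,0],
    [2,3,0],
    [1,1,0],
    [0,0,0],
    [0,0,0],
    [0,0,0],
    [0,0,0],
  ],
  turn=[0,0,0,0,0,0,0,0,0,0],
)

```text
clock: 8.2
tcp_pos: [0.5309, 0.3558, 0.2053]
eef_rot: [0.593, 3.085, -0.0]
ft_force: [-0.0, -0.0, -7.7]
finger_gap: 0.0265
```

```bash
python3 wr.py wrist .53 .356 pics/w4.png; python3 wr.py scene .53 .356 pics/s4.png; python3 go.py "[.5302,.356,.18]"
```

```text
tcp px [254.1 246.2]
0.117 283 [0.5093 0.3634] 0.0301 z 0.1266
tcp px [329.4 100.8]
0.117 130 [0.5373 0.3483] 0.0369 z 0.1264
0.082 272 [0.5301 0.356 ] 0.0599 z 0.0827
t 8.3 tcp [0.5309 0.3559 0.2053] F [ 0.43  1.28 -8.26] gap 0.0265 yaxis [ 0.371  0.929 -0.   ] q7 0.63
[.5302,.356,.18] tool mm [ 0.7 -0.2 25.3] len 25.3
```

View pics/w4.png

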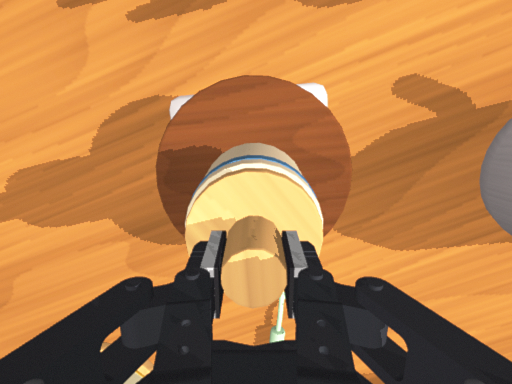

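View pics/s4.png

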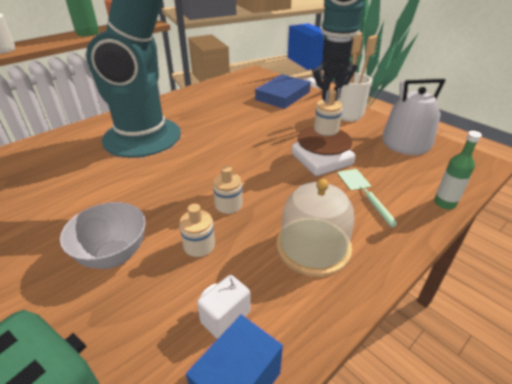

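The wrist view shows the crock centred at (255,215) over the pan, which is centred on column 255. The scene view shows it upright above the pan. I'll lower it slowly, expecting contact at TCP z of about 0.177.

carry_out(
  translation=[
    [0.7,0,2],
    [0,0,4],
    [0,0,5],
    [0,0,5],
    [0,0,4],
    [0,0,2],
    [0,0,1],
    [0,0,1],
    [0,0,1],
    [0,0,1],
    [0,0,0],
    [0,0,0],
  ],
  turn=[0,0,0,0,0,0,0,0,0,0,0,0],
)

```text
clock: 9.5
tcp_pos: [0.5302, 0.3563, 0.1793]
eef_rot: [0.593, 3.085, -0.0]
ft_force: [0.9, 0.1, -7.5]
finger_gap: 0.0263
```

carry_out(
  translation=[
    [0,0,1],
    [0,0,1],
    [0,0,1],
    [0,0,1],
    [0,0,1],
    [0,0,1],
    [0,0,1],
    [0,0,1],
    [0,0,0],
    [0,0,0],
  ],
  turn=[0,0,0,0,0,0,0,0,0,0],
)

```text
clock: 10.5
tcp_pos: [0.5302, 0.3563, 0.1714]
eef_rot: [0.593, 3.085, 0.0]
ft_force: [0.6, 0.5, -4.6]
finger_gap: 0.0262
```

carry_out(
  translation=[
    [0,0,1],
    [0,0,1],
    [0,0,1],
    [0,0,1],
    [0,0,1],
    [0,0,1],
    [0,0,1],
    [0,0,0],
    [0,0,0],
    [0,0,0],
  ],
  turn=[0,0,0,0,0,0,0,0,0,0],
)

```text
clock: 11.5
tcp_pos: [0.5303, 0.3563, 0.1644]
eef_rot: [0.593, 3.085, 0.0]
ft_force: [1.1, 1.4, -0.4]
finger_gap: 0.0265
```

```bash
python3 go.py;python3 go.py
```

```text
t 11.5 tcp [0.5303 0.3563 0.1644] F [ 1.09  1.45 -0.43] gap 0.0265 yaxis [0.371 0.929 0.   ] q7 0.63
t 11.5 tcp [0.5303 0.3563 0.1644] F [ 1.09  1.45 -0.43] gap 0.0265 yaxis [0.371 0.929 0.   ] q7 0.63
```

The pan now carries nearly all the weight (Fz is about 0). I'll open a little, then fully.

carry_out(
  translation=[
    [0,0,0],
    [0,0,0],
    [0,0,0],
    [0,0,0],
  ],
  turn=[0,0,0,0],
  hand=36,
)

```text
clock: 11.9
tcp_pos: [0.5303, 0.3563, 0.1644]
eef_rot: [0.593, 3.085, 0.0]
ft_force: [-0.7, -0.3, 0.2]
finger_gap: 0.0359
```

carry_out(
  translation=[
    [0,0,0],
    [0,0,0],
    [0,0,0],
    [0,0,0],
    [0,0,0],
  ],
  turn=[0,0,0,0,0],
  hand=75,
)

```text
clock: 12.4
tcp_pos: [0.5302, 0.3563, 0.1643]
eef_rot: [0.593, 3.085, -0.0]
ft_force: [0.7, -0.7, 0.7]
finger_gap: 0.0754
```

```bash
python3 go.py; python3 wr.py wrist .53 .356 pics/w5.png
```

```text
t 12.4 tcp [0.5302 0.3563 0.1643] F [ 0.74 -0.68  0.69] gap 0.0754 yaxis [ 0.371  0.929 -0.   ] q7 0.63
tcp px [254.  246.3]
0.117 541 [0.5155 0.3621] 0.0348 z 0.1307
0.082 236 [0.5082 0.3646] 0.0296 z 0.0896
```

View pics/w5.png

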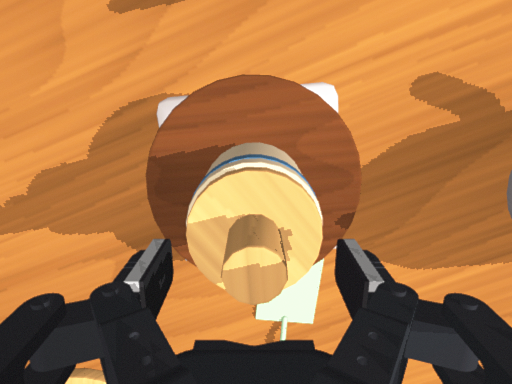

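The wrist view shows the fingers open and clear of the knob at (255,265). I'll retreat straight up, then back toward the base and clear.

carry_out(
  translation=[
    [0,0,-3],
    [0,0,-8],
    [0,0,-15],
    [0,0,-20],
    [0,0,-25],
    [0,0,-25],
    [0,0,-20],
    [0,0,-10],
    [0,0,0],
    [0,0,0],
  ],
  turn=[0,0,0,0,0,0,0,0,0,0],
)

```text
clock: 13.45
tcp_pos: [0.53, 0.3562, 0.2898]
eef_rot: [-0.593, -3.085, 0.001]
ft_force: [-0.3, 0.4, -0.6]
finger_gap: 0.0749
```

carry_out(
  translation=[
    [10,-4,0],
    [20,-8,0],
    [25,-10,0],
    [25,-10,0],
    [25,-10,0],
    [20,-8,0],
    [10,-4,0],
    [0,0,0],
    [0,0,0],
    [0,0,0],
  ],
  turn=[0,0,0,0,0,0,0,0,0,0],
)

```text
clock: 14.45
tcp_pos: [0.3856, 0.3559, 0.29]
eef_rot: [0.595, 3.085, -0.001]
ft_force: [-0.1, -0.5, -0.1]
finger_gap: 0.0752
```

```bash
python3 go.py; python3 - <<'E'
from h import *
from rig import *
for n in("scene","wrist","top"):
    d=get_image(n);cv2.imwrite(f"pics/{n}6.png",d["pixels"]);W=cloud(d);ok=d["depth"]>0
    for nm,x,y,lo,hi in(("full knob",.53,.356,.18,.2),("full lid",.53,.356,.147,.162),("pan",.53,.356,.055,.085),("mid",.501,-.011,.117,.135),("right",.57,-.158,.117,.135)):
        p=W[ok&(np.hypot(W[...,0]-x,W[...,1]-y)<.095)&(W[...,2]>lo)&(W[...,2]<hi)]
        if len(p)>10:
            c,r=cv2.minEnclosingCircle(p[:,:2].astype(np.float32));print(n,nm,len(p),np.round(c,4),round(r,4),"z",np.median(p[:,2]).round(4))
E
```

```text
t 14.45 tcp [0.3856 0.3559 0.29  ] F [-0.05 -0.48 -0.09] gap 0.0752 yaxis [ 0.372  0.928 -0.   ] q7 0.41
scene full knob 70 [0.5315 0.352 ] 0.015 z 0.1911
scene full lid 222 [0.531  0.3541] 0.0362 z 0.1551
scene pan 988 [0.5313 0.353 ] 0.0858 z 0.0674
scene mid 87 [ 0.5034 -0.0098] 0.0157 z 0.1266
scene right 121 [ 0.5705 -0.1581] 0.0149 z 0.1268
wrist full knob 795 [0.5299 0.3566] 0.0145 z 0.1909
wrist full lid 2585 [0.5298 0.3563] 0.0362 z 0.1533
wrist pan 6879 [0.5295 0.3562] 0.0848 z 0.0653
top full knob 105 [0.5291 0.3566] 0.0142 z 0.1904
top full lid 453 [0.5296 0.3567] 0.0365 z 0.1532
top pan 1943 [0.529  0.3562] 0.0849 z 0.0652
top mid 81 [ 0.5001 -0.0099] 0.0137 z 0.126
top right 84 [ 0.5696 -0.1576] 0.0142 z 0.1262
```

View pics/scene6.png

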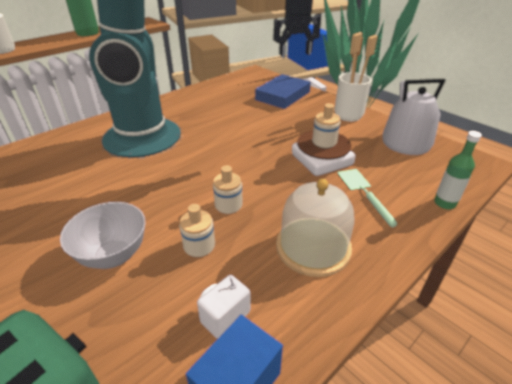

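View pics/top6.png

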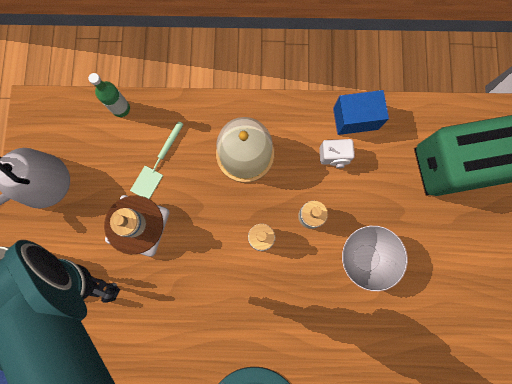

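Both views show the crock upright at the pan's centre: scene (326,128), top (126,222). The pan has sunk from 80 to about 65 mm, which matches the full crock, and nothing else has moved.

```bash
python3 -c "
from rig import *
print(state()['qd'].round(3)); print(hand_in())"
```

```text
[-0.001 -0.004 -0.003  0.002 -0.001  0.001 -0.001]
the job is handed in; nothing more can be done
None
```

The full crock is standing upright in the middle of the scale's pan, released, and I handed the job in with about 15 s on the clock.

- **Finding it:** I lifted the crock nearest the scale by its knob first. It read a steady 7.0 N, about 0.7 kg, so it was the full one. I never touched the two empty crocks.
- **Placing it:** I lowered it about 1 mm at a time until the wrist force fell to about zero, then opened the fingers and backed away.

**Last checks:**
- **Centring:** In the top and wrist views the knob, lid and pan centres agree to within about 1 mm.
- **Weight on the pan:** The pan sank from about 80 mm to 65 mm, in line with the full crock.
- **Empty crocks:** They measured within about 2 mm of their first positions, which is the camera error.
- **Everything else:** By eye in the pictures, the bowl, cloche, spatula and timer were unmoved. The robot was touching nothing, with wrist force about zero.

The scene camera read about 2–4 mm off the other two cameras, as it had from the start. No check failed.

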